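# Replace the odd vial and wind the vial clamp shut

## Task

The three-bay vial clamp should hold three blue-capped vials, but one of them has a white cap: stand the white-capped vial upright in the grey stock tray and put the tray's blue-capped vial in its bay. Then grip the red sleeve of the crank and, keeping hold of it, wind clockwise until you feel the sprung jaw firmly nip all three vials against the rear stop, without overtightening, and let go. Never let the crank run free, and leave the yellow-lidded cup, the pink dish and the black marker alone.

Things in the scene. Friction and masses are not known exactly. Their poses are not given: they have to be found in the camera images.
- clamp: Vial clamp fixed to the desk: base plate 200 x 150 x 12 mm, gear post beside it at -y. Origin on the desk under the middle bay; +x is the jaw's closing direction, towards the rear stop; y runs along the row of bays. Vials stand on the plate (z = 12 mm); jaw, stop and ribs are at most 52 mm above the desk. Rear stop: rubber-faced plate at x = 45 to 65 mm; its setting differs and is not listed.
- bay_0 (a point): Floor of the bay at y = +36 mm, x = 0, z = 12 mm in the clamp's frame. Bays are parted by ribs 12 mm high and 4 mm thick (x = -27 to +58 mm), leaving 32 mm across y for a 25 mm vial; along x a vial may stand anywhere between jaw and stop: the jaw slides it along
- bay_1 (a point): Floor of the middle bay, x = 0, y = 0, z = 12 mm in the clamp's frame. Vials start within 12 mm of their bay's point along x
- bay_2 (a point): Floor of the bay nearest the crank, x = 0, y = -36 mm, z = 12 mm in the clamp's frame
- jaw: Blue jaw with rubber face, 112 mm wide, 28 to 50 mm above the desk, on springs (2.5 N/mm in all, 15 mm of give) before a carriage that the crank drives 9.5 mm per rad. At crank 0, unloaded, its face is at x = -50 mm in the clamp's frame. Its origin is not on it: it coincides with the clamp's origin at crank 0 and shifts with the jaw along the clamp's +x
- crank_hub (a point): Point on the crank's vertical axis at the underside of the crank arm, 66 mm above the desk; at (-10, -170) mm in the clamp's frame
- crank (a joint): Crank angle, rad; starts at 0 to 1.2, limits -0.2 and 12.8, grows clockwise seen from above = closing. At 0 the arm points 60 deg counter-clockwise of the clamp's +x. Friction 0.36 N m (7 N at the sleeve, about half at standstill) holds it where left, up to 38 N at the jaw; each 10 N at the jaw adds 2 N at the sleeve. Vials meet the stop at 7.4 to 9.7 rad; 0.6 rad more nips with 15 N
- sleeve: Red grip sleeve of the crank, a vertical cylinder 24 mm across and 46 mm high (77 to 123 mm above the desk; a steel retaining washer tops it at 127 mm), 50 mm from the crank's axis, spinning freely on its spindle. Origin at the centre of its underside.
- sleeve_grip (a point): Point on the sleeve's axis to grip, 107 mm above the desk
- vial_blue_a: Blue-capped vial, 25 mm across, 62 mm tall, 20 g, standing in one of the bays; origin at the centre of its underside, z up
- vial_blue_b: A second blue-capped vial of the same size, in another bay; origin at the centre of its underside
- vial_white: The wrong vial: white cap, same size, in the remaining bay; origin at the centre of its underside
- vial_spare: Blue-capped vial of the same size standing in the stock tray, near its +x end; origin at the centre of its underside
- tray: Grey open stock tray fixed to the desk, outside 130 x 80 mm (x, y), walls 4 mm thick and 18 mm high, floor 4 mm; origin at the centre of its underside. The spare stands 30 to 38 mm from the centre towards +x, the -x end is empty.
- yellow_cup: Sample cup with yellow lid, 64 mm across, 62 mm tall; bystander; origin at the centre of its underside. It stands in front of a fixed microscope, about 0.4 m tall, that fills x = 0.40 to 0.67 m, y = 0.16 to 0.40 m of the desk: swing round it
- pink_dish: Pink culture dish, 91 mm across, 15 mm high; bystander; origin at the centre of its underside
- black_marker: Black marker pen, 138 mm long, 14 mm thick, lying down; bystander; origin under its middle

How it is judged (in metres and radians):
On the way, in this order (a step that is already met when the one before it is completed fails the run):
1. the white-capped vial stands in the stock tray and the spare blue-capped vial in the clamp, both let go (x of vial_white in the frame of tray between -0.065 and 0.065 m and y of vial_white in the frame of tray between -0.04 and 0.04 m and z of vial_white in the frame of tray between 0 and 0.009 m and angle between each of vial_white, vial_blue_a, vial_blue_b, vial_spare's own z axis and vertical below 0.12 rad and x of vial_blue_a in the frame of clamp between -0.04 and 0.06 m and y of vial_blue_a in the frame of clamp between -0.054 and 0.054 m and z of vial_blue_a in the frame of clamp between 0.008 and 0.017 m and x of vial_blue_b in the frame of clamp between -0.04 and 0.06 m and y of vial_blue_b in the frame of clamp between -0.054 and 0.054 m and z of vial_blue_b in the frame of clamp between 0.008 and 0.017 m and x of vial_spare in the frame of clamp between -0.04 and 0.06 m and y of vial_spare in the frame of clamp between -0.054 and 0.054 m and z of vial_spare in the frame of clamp between 0.008 and 0.017 m and contact force between the fingers and vial_white below 0.1 N and contact force between the fingers and vial_spare below 0.1 N), for 0.2 s.
2. with the sleeve held in the fingers, the jaw presses on all three blue-capped vials (contact force between jaw and vial_blue_a above 2 N and contact force between jaw and vial_blue_b above 2 N and contact force between jaw and vial_spare above 2 N and contact force between jaw and anything else above 8 N and contact force between the fingers and sleeve above 1 N), for 0.2 s.
At the end, for the whole second after the job is handed in: The three blue-capped vials stand upright (within 0.12 rad) in the clamp's bays, each pressed by the jaw with at least 2 N (together at least 8 N) and the crank at rest; the white-capped vial stands upright on the floor of the stock tray (x of vial_white in the frame of tray between -0.065 and 0.065 m and y of vial_white in the frame of tray between -0.04 and 0.04 m and z of vial_white in the frame of tray between 0 and 0.009 m and angle between each of vial_white, vial_blue_a, vial_blue_b, vial_spare's own z axis and vertical below 0.12 rad and x of vial_blue_a in the frame of clamp between -0.04 and 0.06 m and y of vial_blue_a in the frame of clamp between -0.054 and 0.054 m and z of vial_blue_a in the frame of clamp between 0.008 and 0.017 m and x of vial_blue_b in the frame of clamp between -0.04 and 0.06 m and y of vial_blue_b in the frame of clamp between -0.054 and 0.054 m and z of vial_blue_b in the frame of clamp between 0.008 and 0.017 m and x of vial_spare in the frame of clamp between -0.04 and 0.06 m and y of vial_spare in the frame of clamp between -0.054 and 0.054 m and z of vial_spare in the frame of clamp between 0.008 and 0.017 m and contact force between jaw and vial_blue_a above 2 N and contact force between jaw and vial_blue_b above 2 N and contact force between jaw and vial_spare above 2 N and contact force between jaw and anything else above 8 N and velocity of joint crank between -0.05 and 0.05 rad/s); the robot touches nothing.
It fails at once if the jaw presses with more than 40 N in all (overtightened) (contact force between jaw and anything else above 40 N).
It fails at once if the crank turns (faster than 0.5 rad/s) while the fingers are not on its sleeve (contact force between the fingers and sleeve below 0.05 N and (velocity of joint crank above 0.5 rad/s or velocity of joint crank below -0.5 rad/s)).
It fails at once if the yellow-lidded cup, the pink dish or the black marker is moved by more than 20 mm (distance of any of yellow_cup, pink_dish, black_marker from where it was at the start of the episode above 0.02 m).
It also fails if it takes over 72 s, if anything falls off the work surface, if the arm or the gripper's body presses on something with over 40 N, if the wrist force passes 120 N, or if a joint passes its speed limit or range.

## Robot

A 7-joint arm with a two-finger parallel gripper is mounted at the origin on a cart in front of the work surface, level with it; the furniture and walls round the work are solid. World frame = base frame: x ahead of the robot, y to its left, z up, the work surface at z = 0. Lengths are in m, angles in degrees, forces in N, time in s.
With the tool pointing down it reaches from about 0.4 to 0.875 m from the base axis. Payload 4.4 kg.
Tool frame: the origin (TCP) lies at the very end of the fingers, on their centre line; the grasp point (between the pads) lies 19 mm behind it; z points along the fingers, y is the line along which they close (so a half turn about z gives the same grasp; the last joint's range is limited). The gripper opens to 85 mm and grips with 20 to 120 N. Pads are 22 mm wide; open, the fingers measure 114 mm over their backs; the gripper's body (76 mm by 85 mm) begins 54 mm behind the grasp point. The pads swing forward as they close: fully open they stand 13 mm farther back than shut.
Start: joints at [60.917, 36.005, 2.206, 86.941, -1.547, 57.084, -1.146], TCP at [0.278, -0.588, 0.231] pointing down, gripper open.
Joint ranges: [-175.42, 175.42], [-21.48, 121.26], [-71.46, 75.88], [10.55, 141.38], [-63.04, 243.04], [13.31, 113.54], [-168.57, 168.57]. Speed limits (degrees/s): [147.25, 147.25, 180, 180, 180, 180, 180].

## Interface

Orientations are given as a 3x3 rotation matrix whose columns are the frame's x, y, z axes.
In Python, from cell import arm, eyes, order gives the robot as it stands (arm), with the cameras (eyes) and the job (order).
- The arm moves only by the shell command python3 shift.py 'ROWS' [FORCE]. ROWS is a JSON object whose key "moves" holds a list of rows, 1 to 10 of them, each of 5 numbers: the opening from 0.0 (shut) to 1.0 (fully open), then dx, dy, dz in normalised numbers (1 is 60 cm), then a turn about the tool's z in normalised numbers (1 is 180 degrees); each row shifts and turns the commanded pose from where the row before left it, along the tool's axes as they then stand; what a row does not reach is not made up. A row lasts 1/12 s, in which the tool goes at most 0.0417 m and 7.16 degrees, less where a joint would pass 70% of its speed; a pose out of reach is approached as far as the arm can. The fingers move at their own pace and stop on an object; FORCE is the grip in N (left out, the last holds). Time passes only in rows, so rows that do not move let the fingers close. It prints the time, the measured TCP pose, the force, the opening and the grip force at its end. A shift or turn number past 1, either way, is cut back to 1. Input that does not fit is refused with a message, and nothing moves.
- arm.get_state(): the state, without advancing time (a new reading comes with each control period).
- eyes.grab_frame(name): name is "scene" or "top" or "wrist"; returns the picture (480x640x3 uint8, red, green, blue); there is no depth.
- eyes.camera_params(name): a dict with "fov_y" (degrees; the focal length in pixels is half the picture's height over the tangent of half this angle, whatever the lens; pixels are square), "cx", "cy" (the principal point, pixels), "k1" (the pictures are not rectified: a ray, as slopes to the right and down, at radius r is drawn at 1 + k1 r^2 times it, then the intrinsics apply), "T" (4x4, takes a point from camera to world coordinates). Camera axes: x right, y up, looking along -z (the intrinsics and any distortion apply to the point x, -y, -z); pixel columns grow to the right and rows downward; lengths in m; the calibration is good to about 2 mm. A picture is of the moment at which its call begins: read the wrist's pose just before it. camera_params takes no time and is no camera call; for the wrist camera it gives the pose at the moment of the call.
- order.finish_job(): hands the job in; it is judged then, once.
The state is a dict: "t": time; "qpos": joint angles; "qvel": joint speeds; "joint_torque": joint torques, N m; "position": TCP position; "orientation": TCP orientation; "force": force on the tool from outside, world axes, zero at the start; "ft_torque": the same for the moment, N m; "finger_gap": opening from 0.0 (shut) to 1.0 (fully open); "gripper_force": force on a finger pad.
Only numpy, scipy, OpenCV 4.12 (cv2) and the standard library are available. Lean on these libraries where they do the work, as an engineer would, in place of code of your own. Each camera call takes 0.05 s, during which the arm holds its last target. There are 200 camera calls.

## Working session

There is one attempt and no reset: what is moved stays moved. The work goes in short steps, Python scripts to look and compute and a shell command to move; the robot and the scene stay as the last step left them, time stands still between calls to the robot, and variables do not carry over. Pictures are saved under pics/ and viewed, at most 12 in all, crops included, and the job is handed in when it is done.

```bash
ls; mkdir -p pics; python3 - <<'E'
from cell import arm, eyes, order
import cv2,numpy as np
s=arm.get_state();print(s['t'],s['position'],s['orientation'],s['force'],s['finger_gap'])
for n in('top','scene'):
    p=eyes.camera_params(n);print(n,p)
    im=eyes.grab_frame(n);cv2.imwrite(f'pics/{n}0.png',im[:,:,::-1])
E
```

```text
cell.py
pics
shift.py
0.0 [ 0.27769251 -0.58700226  0.23039321] [[ 9.03974926e-01  4.27584689e-01 -8.16506980e-04]
 [ 4.27585468e-01 -9.03973343e-01  1.69209990e-03]
 [-1.45845350e-05 -1.87874240e-03 -9.99998235e-01]] [ 0.27003208 -0.14505855 -0.99286413] 1.0018764304678067
top {'fov_y': 54.3276848644393, 'cx': 331.286595263791, 'cy': 236.83938888807492, 'k1': -0.03926740361755788, 'T': array([[-0.01655088,  0.98931583, -0.14484565,  0.40927331],
       [-0.99978681, -0.01816364, -0.00981892, -0.06076797],
       [-0.01234494,  0.14465226,  0.98940554,  1.13944796],
       [ 0.        ,  0.        ,  0.        ,  1.        ]])}
scene {'fov_y': 43.09349331395857, 'cx': 311.9141839957619, 'cy': 240.51921851250356, 'k1': 0.05065491765599274, 'T': array([[-0.60708028,  0.62425674, -0.49168797, -0.01275644],
       [-0.79463012, -0.48006999,  0.37161241,  0.38915518],
       [-0.00406309,  0.61630864,  0.78749423,  1.0234085 ],
       [ 0.        ,  0.        ,  0.        ,  1.        ]])}
```

View pics/top0.png

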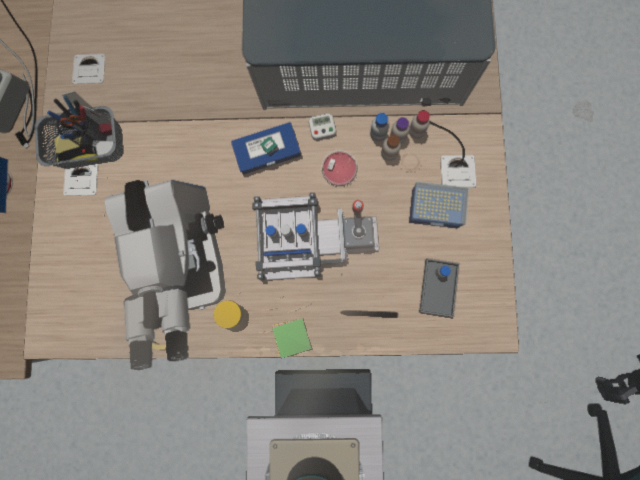

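View pics/scene0.png

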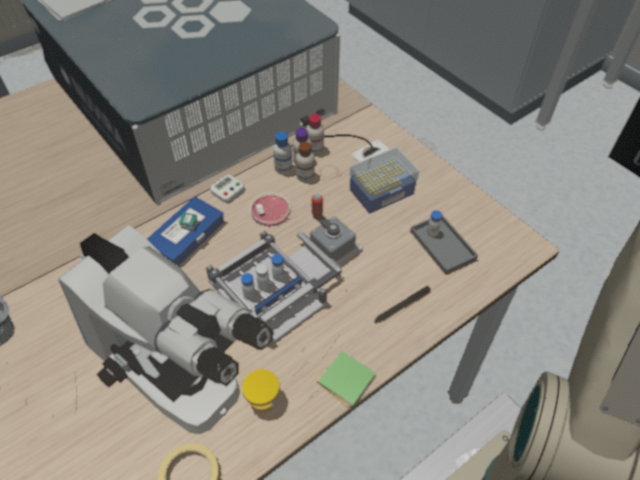

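The top view shows the clamp around (288,235), with blue caps at (271,231) and (302,229) and the white cap at (288,233). The hub is at (360,231) and the sleeve at (358,206). The tray is at (439,288) with the spare at (445,271). The scene view agrees.

```bash
cat > h.py <<'E'
import numpy as np,cv2
from cell import arm, eyes, order
def ray(p,u,v):
    f=240/np.tan(np.radians(p['fov_y']/2))
    K=np.array([[f,0,p['cx']],[0,f,p['cy']],[0,0,1.]])
    a=cv2.undistortPoints(np.array([[[u,v]]],float),K,np.array([p['k1'],0,0,0.]))[0,0]
    return p['T'][:3,3],p['T'][:3,:3]@np.array([a[0],-a[1],-1])
def plane(p,u,v,z):
    o,d=ray(p,u,v);return o+d*(z-o[2])/d[2]
def two(p1,a,p2,b):
    o1,d1=ray(p1,*a);o2,d2=ray(p2,*b)
    s=np.linalg.lstsq(np.c_[d1,-d2],o2-o1,rcond=None)[0]
    x,y=o1+s[0]*d1,o2+s[1]*d2;return (x+y)/2,np.linalg.norm(x-y)
def blobs(m,amin=15):
    n,l,st,c=cv2.connectedComponentsWithStats(m.astype(np.uint8));return [(c[i].round(1),st[i].tolist()) for i in range(1,n) if st[i,4]>=amin]
def masks(im):
    h=cv2.cvtColor(im,cv2.COLOR_RGB2HSV);H,S,V=[h[:,:,i].astype(int) for i in range(3)]
    return dict(blue=(H>100)&(H<118)&(S>150)&(V>90),red=((H<6)|(H>174))&(S>150)&(V>70))
E
python3 - <<'E'
from h import *
P={}
for n,box in(('top',(230,180,480,330)),('scene',(200,170,490,320))):
    im=cv2.imread(f'pics/{n}0.png')[:,:,::-1].copy();p=eyes.camera_params(n)
    for k,m in masks(im).items():
        mm=np.zeros_like(m);x0,y0,x1,y1=box;mm[y0:y1,x0:x1]=m[y0:y1,x0:x1]
        for c,st in blobs(mm,6):print(n,k,c,st,plane(p,*c,{'blue':.072,'red':.11}[k]).round(3))
im=cv2.imread('pics/top0.png')
cv2.imwrite('pics/c.png',cv2.resize(im[185:330,235:475],(800,483),interpolation=cv2.INTER_CUBIC))
E
```

```text
top blue [300.6 228.5] [297, 225, 8, 8, 53] [0.586 0.021 0.072]
top blue [270.1 230. ] [267, 227, 8, 7, 46] [0.584 0.091 0.072]
top blue [445.  270.6] [441, 267, 9, 9, 61] [ 0.483 -0.308  0.072]
scene blue [436.4 214.5] [433, 212, 8, 6, 40] [ 0.48  -0.303  0.072]
scene blue [276.9 258.8] [273, 255, 9, 8, 59] [0.587 0.021 0.072]
scene blue [246.7 278.3] [243, 274, 9, 9, 64] [0.584 0.093 0.072]
scene red [316.8 201. ] [312, 199, 10, 5, 24] [ 0.632 -0.111  0.11 ]
```

View pics/c.png

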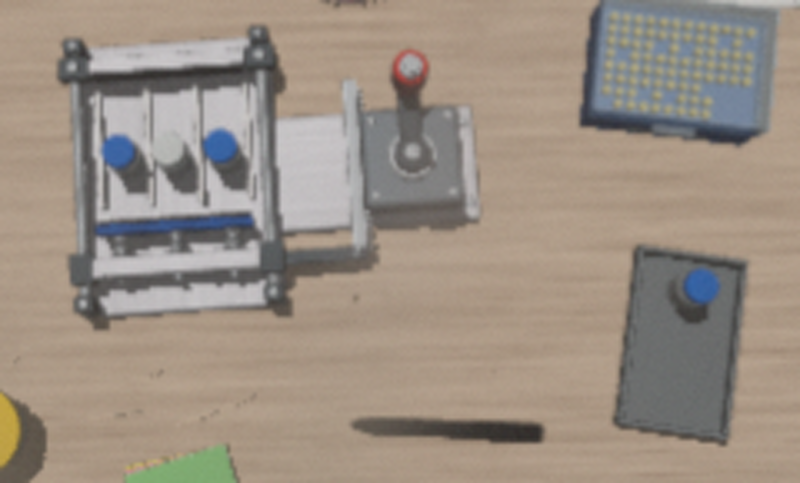

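The rows are not in the units I measure in: shifts go in shares of 60 cm and turns go in shares of 180 degrees. I convert before sending: -7 degrees is -0.0389.

```bash
python3 - <<'E'
from h import *
p=eyes.camera_params('top')
f=lambda x,y,z:plane(p,235+x/3.3333,185+y/3.3333,z)[:2]
w=f(168,147,.074);print('white',w)
tr=[f(x,y,.018) for x,y in((637,247),(745,262),(727,440),(617,425))]
c=np.mean(tr,0);v=tr[0]+tr[1]-tr[2]-tr[3];print('tray',c,np.degrees(np.arctan2(v[1],v[0])))
a,b=f(97,232,.05),f(253,219,.05);v=a-b;print('jaw',a,b,np.linalg.norm(v),np.degrees(np.arctan2(-v[0],v[1])))
print('stop',f(88,72,.05),f(250,64,.05))
print('sleeve',f(410,67,.127),'dish,marker',f(355,426,.01),f(542,433,.01))
s=two(p,(445,270.6),eyes.camera_params('scene'),(436.4,214.5));print('spare',s)
E
python3 shift.py '{"moves": [[1,0,0,0,-0.0389],[1,0,0,0,-0.0389],[1,0,0,0,-0.0389],[1,0,0,0,-0.0389],[1,0,0,0,-0.0389],[1,0,0,0,-0.0389],[1,0,0,0,-0.0389],[1,0,0,0,-0.0389],[1,0,0,0,-0.0389],[1,0,0,0,-0.0361]]}' 30
```

```text
white [0.58527647 0.05557149]
tray [ 0.44578964 -0.30559776] -8.852105317303103
jaw [0.52952892 0.10844358] [ 0.53678843 -0.0015995 ] 0.11028227442566299 3.7743131462449124
stop [0.64466054 0.11541102] [ 6.48208825e-01 -5.89021887e-04]
sleeve [ 0.62725232 -0.11089694] dish,marker [ 0.3910345  -0.07089596] [ 0.38376043 -0.20445034]
spare (array([ 0.48390042, -0.31007794,  0.06298322]), np.float64(0.0009021363428510729))
t: 0.93
position: [0.2777, -0.5873, 0.2308]
orientation: [[-0.09, 0.996, -0.001], [0.996, 0.09, 0.001], [0.001, -0.0, -1.0]]
force: [0.2, -0.1, -0.7]
finger_gap: 1.002
gripper_force: 0.0
```

In the tool's units: 0.034 m is 0.0567, 0.0198 m is 0.033.

```bash
python3 shift.py '{"moves": [[1,0.0567,0.033,0,0],[1,0.0567,0.033,0,0],[1,0.0567,0.033,0,0],[1,0.0567,0.033,0,0],[1,0.0567,0.033,0,0],[1,0.0567,0.033,0,0],[1,0.0567,0.033,0,0],[1,0.0567,0.033,0,0],[1,0.0567,0.033,0,0]]}' >/dev/null; python3 shift.py '{"moves": [[1,0.0567,0.033,0,0],[1,0.0567,0.033,0,0],[1,0.0567,0.033,0,0],[1,0.0567,0.033,0,0],[1,0.0567,0.033,0,0],[1,0.0567,0.033,0,0],[1,0.0567,0.033,0,0],[1,0.0567,0.033,0,0],[1,0,0,0,0],[1,0,0,0,0]]}'
python3 - <<'E'
from h import *
p=eyes.camera_params('wrist');im=eyes.grab_frame('wrist');np.save('w1.npy',p,allow_pickle=True)
cv2.imwrite('pics/w1.png',im[:,:,::-1]);print(p['T'].round(3),p['fov_y'])
E
```

```text
t: 2.52
position: [0.5651, 0.0199, 0.2309]
orientation: [[-0.089, 0.996, -0.0], [0.996, 0.089, 0.001], [0.001, -0.0, -1.0]]
force: [0.4, -0.1, 0.6]
finger_gap: 0.995
gripper_force: 0.0
[[ 0.996 -0.084 -0.024  0.559]
 [ 0.087  0.956  0.28   0.092]
 [-0.    -0.281  0.96   0.374]
 [ 0.     0.     0.     1.   ]] 58.5453025971976
```

View pics/w1.png

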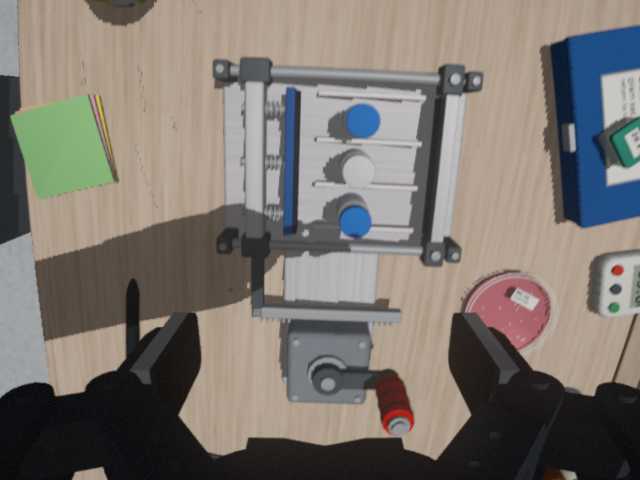

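Wrist view: caps are at (363,121), white (357,168) and (355,220). The jaw's right edge runs from (299,91) to (296,232), and the stop's dark face is near (432,170). The washer is at (399,426) and the hub at (328,381).

```bash
python3 - <<'E'
from h import *
p=np.load('w1.npy',allow_pickle=True).item();im=cv2.imread('pics/w1.png')
f=lambda u,v,z:plane(p,u,v,z)[:2].round(4)
for c,st in blobs(masks(im[:,:,::-1].copy())['blue'],200):print('blue',c,st,f(*c,.074))
h=cv2.cvtColor(im,cv2.COLOR_BGR2HSV);m=np.zeros((480,640),np.uint8);m[148:190,338:380]=((h[148:190,338:380,1]<25)&(h[148:190,338:380,2]>150))
print('white',blobs(m,100),f(358,168.5,.074))
print('jaw',f(299,91,.05),f(296,232,.05),'washer',f(399,426,.127),'hub',f(328,381,.08))
cv2.imwrite('pics/z.png',cv2.resize(im[60:260,270:490],(660,600),interpolation=cv2.INTER_CUBIC))
E
```

```text
blue [599.8 121.1] [568, 27, 72, 200, 7826] [0.7526 0.1096]
blue [289.  157.8] [284, 89, 11, 138, 1025] [0.5367 0.0624]
blue [362.4 120.7] [347, 105, 32, 32, 827] [0.5847 0.0918]
blue [354.8 221.1] [340, 207, 31, 29, 712] [0.587  0.0214]
white [(array([362.2, 170.9]), [338, 148, 42, 42, 1351])] [0.5852 0.0592]
jaw [0.5389 0.1086] [0.5442 0.0031] washer [ 0.6294 -0.1106] hub [ 0.5794 -0.1096]
```

View pics/z.png

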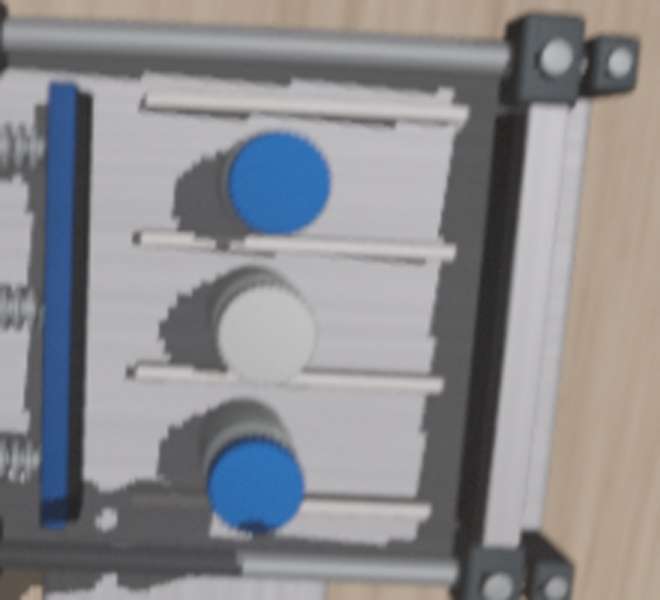

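```bash
cat >fit.py <<'E'
from h import *
p=np.load('w1.npy',allow_pickle=True).item()
g=lambda x,y,z:plane(p,270+x/3,60+y/3,z)[:2]
A=[((143,100),(-27,54)),((135,238),(-27,18)),((128,372),(-27,-18)),((467,113),(58,54)),((455,252),(58,18)),((442,385),(58,-18)),((430,510),(58,-54))]
W=np.array([g(*a,.024) for a,_ in A]);C=np.array([b for _,b in A])/1000.
wc,cc=W.mean(0),C.mean(0);a=W-wc;b=C-cc
th=np.arctan2((b[:,0]*a[:,1]-b[:,1]*a[:,0]).sum(),(a*b).sum())
R=np.array([[np.cos(th),-np.sin(th)],[np.sin(th),np.cos(th)]]);t=wc-R@cc
toc=lambda w:((np.array(w)-t)@R).round(4)
if __name__=='__main__':
    print('yaw',np.degrees(th),'org',t,'res',(W-C@R.T-t).round(4).tolist())
    hub=t+R@[-.01,-.17];print('hub',hub)
    w=plane(p,399,426,.127)[:2];d=toc(w)-[-.01,-.17];print('washer',w,d,np.hypot(*d),'crank',np.radians(60)-np.arctan2(d[1],d[0]))
    for n,q in dict(b0=(279,183),wh=(266,336),b2=(256,485)).items():w=g(*q,.074);print(n,w,toc(w))
    print('jaw',toc(g(72,310,.05)),toc(g(87,310,.05)),toc(g(87,310,.028)))
    for z in(.028,.05,.052):print('stop',z,toc(g(480,330,z)),toc(g(506,330,z)))
E
python3 fit.py
```

```text
yaw 2.7971750846818515 org [0.58118541 0.05727373] res [[0.0004, -0.0004], [-0.0005, 0.0], [-0.0013, -0.0001], [0.0004, 0.0002], [0.0005, 0.0001], [0.0003, -0.0], [0.0003, 0.0003]]
hub [ 0.57949341 -0.11301173]
washer [ 0.6293625 -0.1106467] [ 4.99e-02 -1.00e-04] 0.049900100200300196 crank 1.049201556529905
b0 [0.58516537 0.09160075] [0.0057 0.0341]
wh [0.58593234 0.05680899] [ 0.0047 -0.0007]
b2 [0.58741089 0.02105682] [ 0.0045 -0.0365]
jaw [-0.0422  0.001 ] [-0.0385  0.0012] [-0.0397 -0.0011]
stop 0.028 [ 0.0663 -0.0021] [ 0.0734 -0.0017]
stop 0.05 [0.0608 0.0003] [0.0674 0.0006]
stop 0.052 [0.0603 0.0005] [0.0669 0.0008]
```

In the tool's units: 0.03 m is 0.05, 0.02 m is 0.0333, 2.3 degrees is 0.0128.

```bash
python3 shift.py '{"moves": [[0.55,0.0292,0.02,0,0.0128],[0.55,0.0292,0.02,0,0],[0.55,0,0,0.05,0],[0.55,0,0,0.05,0],[0.55,0,0,0.05,0],[0.55,0,0,0.0333,0],[0.55,0,0,0,0],[0.55,0,0,0,0]]}'
```

```text
t: 3.23
position: [0.5856, 0.051, 0.1207]
orientation: [[-0.041, 0.999, -0.003], [0.999, 0.041, -0.001], [-0.001, -0.003, -1.0]]
force: [0.1, 0.5, 0.5]
finger_gap: 0.552
gripper_force: 0.0
```

In the tool's units: 0.025 m is 0.0417, 0.019 m is 0.0317.

```bash
python3 shift.py '{"moves": [[0.55,0.0095,0.0003,0,0],[0.55,0,0,0,0],[0.55,0,0,0.0417,0],[0.55,0,0,0.0417,0],[0.55,0,0,0.0317,0],[0.55,0,0,0,0],[0.55,0,0,0,0]]}'
```

```text
t: 3.82
position: [0.5868, 0.059, 0.053]
orientation: [[-0.044, 0.999, 0.0], [0.999, 0.044, 0.0], [0.0, 0.0, -1.0]]
force: [-0.1, 0.2, -0.2]
finger_gap: 0.549
gripper_force: 0.0
```

In the tool's units: -0.002 m is -0.0033, -0.001 m is -0.0017.

```bash
python3 shift.py '{"moves": [[0.55,-0.0033,-0.0017,0.0017,0],[0.55,0,0,0,0],[0.1,0,0,0,0],[0.1,0,0,0,0],[0.1,0,0,0,0],[0.1,0,0,0,0],[0.1,0,0,0,0],[0.1,0,0,0,0]]}' 30
```

```text
t: 4.48
position: [0.5864, 0.0567, 0.0526]
orientation: [[-0.044, 0.999, 0.002], [0.999, 0.044, -0.0], [-0.0, 0.002, -1.0]]
force: [-1.0, 0.1, 6.5]
finger_gap: 0.272
gripper_force: 29.1
```

In the tool's units: -0.04 m is -0.0667, -0.0292 m is -0.0487.

```bash
python3 shift.py '{"moves": [[0.1,0,0,-0.0333,0],[0.1,0,0,-0.0667,0],[0.1,0,0,-0.0667,0],[0.1,0,0,0,0],[0.1,-0.0487,-0.0258,0,0],[0.1,-0.0487,-0.0258,0,0],[0.1,-0.0487,-0.0258,0,0],[0.1,-0.0487,-0.0258,0,0],[0.1,-0.0487,-0.0258,0,0],[0.1,-0.0487,-0.0258,0,0]]}'; python3 shift.py '{"moves": [[0.1,-0.0487,-0.0258,0,0],[0.1,-0.0487,-0.0258,0,0],[0.1,-0.0487,-0.0258,0,0],[0.1,-0.0487,-0.0258,0,0],[0.1,-0.0487,-0.0258,0,0],[0.1,-0.0487,-0.0258,0,0],[0.1,0,0,0,0],[0.1,0,0,0,0],[0.1,0,0,0,0],[0.1,0,0,0,0]]}'
python3 - <<'E'
from h import *
p=eyes.camera_params('wrist');im=eyes.grab_frame('wrist');np.save('w2.npy',p,allow_pickle=True)
cv2.imwrite('pics/w2.png',im[:,:,::-1])
for c,st in blobs(masks(im)['blue'],200):print('blue',c,st,plane(p,*c,.066))
E
```

```text
t: 5.32
position: [0.4997, -0.1237, 0.1516]
orientation: [[-0.044, 0.999, 0.001], [0.999, 0.044, -0.0], [-0.0, 0.001, -1.0]]
force: [1.1, -0.3, -0.2]
finger_gap: 0.275
gripper_force: 29.5
t: 6.15
position: [0.4161, -0.3001, 0.1515]
orientation: [[-0.046, 0.999, 0.001], [0.999, 0.046, 0.001], [0.001, 0.001, -1.0]]
force: [-0.0, 0.1, -0.9]
finger_gap: 0.268
gripper_force: 29.6
blue [441.8 269.8] [422, 249, 40, 41, 1208] [ 0.48383921 -0.30890158  0.066     ]
```

View pics/w2.png

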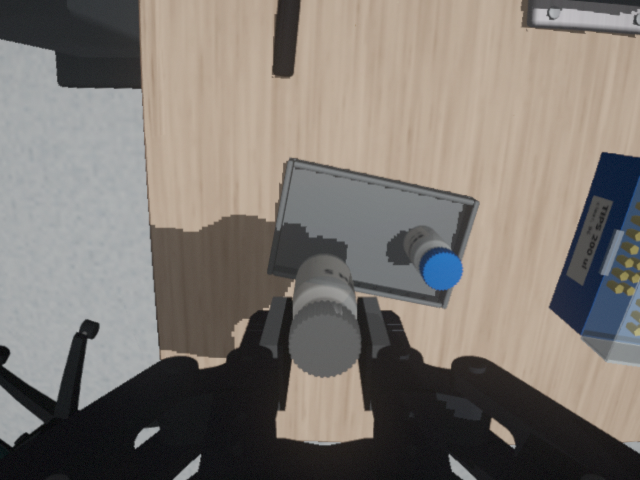

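The white vial is held upright at (325,340). The spare is at (442,270), and the tray corners are at (290,158), (478,202), (445,307) and (270,273). The -x end below the vial is free.

In the tool's units: 0.03 m is 0.05, 0.004 m is 0.0067.

```bash
python3 - <<'E'
from h import *
p=np.load('w2.npy',allow_pickle=True).item()
c=np.array([plane(p,*q,.018)[:2] for q in((290,158),(478,202),(445,307),(270,273))]);print(c.round(3).tolist(),c.mean(0))
E
python3 shift.py '{"moves": [[0.1,0,0,0.05,0],[0.1,0,0,0.05,0],[0.1,0,0,0.0333,0],[0.1,0,0,0.0217,0],[0.1,0,0,0.01,0],[0.1,0,0,0.0067,0],[0.1,0,0,0.0033,0],[0.1,0,0,0,0],[0.1,0,0,0,0]]}'
```

```text
[[0.392, -0.254], [0.517, -0.277], [0.505, -0.354], [0.38, -0.333]] [ 0.44857741 -0.30468478]
t: 6.95
position: [0.4158, -0.3017, 0.0471]
orientation: [[-0.044, 0.999, 0.001], [0.999, 0.044, -0.001], [-0.001, 0.001, -1.0]]
force: [0.7, -0.5, -0.5]
finger_gap: 0.273
gripper_force: 29.6
```

In the tool's units: 0.001 m is 0.0017.

```bash
python3 shift.py '{"moves": [[0.1,0,0,0.0017,0],[0.1,0,0,0.0017,0],[0.1,0,0,0,0]]}'; python3 shift.py '{"moves": [[0.45,0,0,0,0],[0.45,0,0,0,0],[0.45,0,0,0,0],[0.45,0,0,0,0],[0.45,0,0,-0.0333,0],[0.45,0,0,-0.05,0],[0.45,0,0,-0.05,0],[0.45,0,0,0,0],[0.45,0,0,0,0]]}'
```

```text
t: 7.2
position: [0.4154, -0.3017, 0.0446]
orientation: [[-0.044, 0.999, 0.001], [0.999, 0.044, -0.0], [-0.0, 0.001, -1.0]]
force: [-0.8, -0.3, 0.5]
finger_gap: 0.27
gripper_force: 29.7
t: 7.95
position: [0.4162, -0.3023, 0.1259]
orientation: [[-0.043, 0.999, 0.003], [0.999, 0.043, -0.002], [-0.002, 0.003, -1.0]]
force: [0.6, -0.4, -0.6]
finger_gap: 0.452
gripper_force: 0.0
```

In the tool's units: 0.0336 m is 0.056, 0.03 m is 0.05.

```bash
python3 shift.py '{"moves": [[0.45,-0.0078,0.056,0,0],[0.45,-0.0083,0.056,0,0],[0.45,0,0,0,0],[0.45,0,0,0.05,0],[0.45,0,0,0.05,0],[0.45,0,0,0.0233,0],[0.45,0,0,0.01,0],[0.45,0,0,0,0],[0.45,0,0,0,0],[0.45,0,0,0,0]]}'
```

```text
t: 8.78
position: [0.4834, -0.3085, 0.0451]
orientation: [[-0.044, 0.999, 0.002], [0.999, 0.044, -0.001], [-0.001, 0.001, -1.0]]
force: [0.1, -0.2, 0.1]
finger_gap: 0.454
gripper_force: 0.0
```

```bash
python3 - <<'E'
from h import *
im=eyes.grab_frame('wrist');cv2.imwrite('pics/w3.png',im[:,:,::-1])
E
```

```text
(no output)
```

View pics/w3.png

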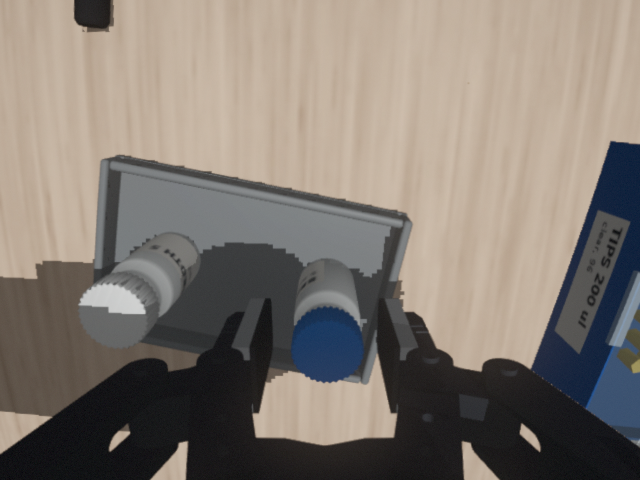

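The white vial stands in the tray at (125,310), leaning only by perspective. The spare sits between the open pads.

In the tool's units: -0.04 m is -0.0667, -0.02 m is -0.0333.

```bash
python3 shift.py '{"moves": [[0.1,0,0,0,0],[0.1,0,0,0,0],[0.1,0,0,0,0],[0.1,0,0,0,0],[0.1,0,0,0,0],[0.1,0,0,-0.0333,0],[0.1,0,0,-0.0667,0],[0.1,0,0,-0.0667,0],[0.1,0,0,0,0]]}' 30;python3 shift.py '{"moves": [[0.1,0.05,0.0165,0,0],[0.1,0.05,0.0165,0,0],[0.1,0.05,0.0165,0,0],[0.1,0.05,0.0165,0,0],[0.1,0.05,0.0165,0,0],[0.1,0.05,0.0165,0,0],[0.1,0.05,0.0165,0,0],[0.1,0.05,0.0165,0,0]]}'; python3 shift.py '{"moves": [[0.1,0.05,0.0165,0,0],[0.1,0.05,0.0165,0,0],[0.1,0.05,0.0165,0,0],[0.1,0.05,0.0165,0,0],[0.1,0,0,0,0],[0.1,0,0,0,0],[0.1,0,0,0,0],[0.1,0,0,0,0]]}'
```

```text
t: 9.58
position: [0.487, -0.3101, 0.1513]
orientation: [[-0.044, 0.999, 0.011], [0.999, 0.044, -0.006], [-0.006, 0.011, -1.0]]
force: [1.0, -0.5, 0.1]
finger_gap: 0.272
gripper_force: 29.6
t: 10.25
position: [0.5514, -0.0636, 0.1445]
orientation: [[-0.044, 0.999, 0.0], [0.999, 0.044, -0.0], [-0.0, 0.0, -1.0]]
force: [0.6, -0.1, -0.6]
finger_gap: 0.272
gripper_force: 29.6
t: 10.92
position: [0.5852, 0.0548, 0.1442]
orientation: [[-0.042, 0.999, -0.001], [0.999, 0.042, -0.001], [-0.001, -0.001, -1.0]]
force: [0.5, -0.7, -0.5]
finger_gap: 0.273
gripper_force: 29.6
```

In the tool's units: 0.03 m is 0.05, 0.004 m is 0.0067.

```bash
python3 shift.py '{"moves": [[0.1,0.0037,0.0008,0,0],[0.1,0,0,0.05,0],[0.1,0,0,0.05,0],[0.1,0,0,0.025,0],[0.1,0,0,0.0133,0],[0.1,0,0,0.0067,0],[0.1,0,0,0.0042,0],[0.1,0,0,0,0],[0.1,0,0,0,0]]}'
```

```text
t: 11.67
position: [0.5869, 0.0589, 0.0558]
orientation: [[-0.043, 0.999, 0.002], [0.999, 0.043, 0.0], [0.0, 0.002, -1.0]]
force: [1.0, 0.9, -0.4]
finger_gap: 0.276
gripper_force: 29.6
```

In the tool's units: -0.0015 m is -0.0025.

```bash
python3 shift.py '{"moves": [[0.1,-0.0025,0,0,0],[0.1,0,0,0.0025,0],[0.1,0,0,0.0025,0],[0.1,0,0,0,0],[0.1,0,0,0,0]]}'
```

```text
t: 12.08
position: [0.5871, 0.0573, 0.0533]
orientation: [[-0.044, 0.999, 0.002], [0.999, 0.044, -0.0], [-0.0, 0.002, -1.0]]
force: [-1.3, -0.0, 9.0]
finger_gap: 0.266
gripper_force: 29.7
```

In the tool's units: -0.04 m is -0.0667, -0.02 m is -0.0333.

```bash
python3 shift.py '{"moves": [[0.5,0,0,-0.0008,0],[0.5,0,0,0,0],[0.5,0,0,0,0],[0.5,0,0,0,0],[0.5,0,0,-0.0333,0],[0.5,0,0,-0.0667,0],[0.5,-0.0167,0,-0.0667,0],[0.5,-0.0467,-0.0167,-0.0667,0],[0.5,0,-0.0167,-0.0667,0],[0.5,0,0,0,0]]}'; python3 - <<'E'
from h import *
p=eyes.camera_params('wrist');im=eyes.grab_frame('wrist');np.save('w4.npy',p,allow_pickle=True)
cv2.imwrite('pics/w4.png',im[:,:,::-1])
from fit import toc
for c,st in blobs(masks(im)['blue'],200):print('blue',c,st,toc(plane(p,*c,.074)[:2]))
for c,st in blobs(masks(im)['red'],100):print('red',c,st)
E
```

```text
t: 12.92
position: [0.5719, 0.022, 0.2329]
orientation: [[-0.041, 0.999, 0.011], [0.999, 0.041, -0.0], [-0.001, 0.011, -1.0]]
force: [0.9, 1.5, 0.9]
finger_gap: 0.501
gripper_force: 0.0
blue [591.1 102. ] [547, 6, 93, 207, 9475] [0.1801 0.049 ]
blue [275.4 160.1] [270, 91, 12, 137, 938] [-0.0431  0.0083]
blue [345.2 119.3] [329, 103, 33, 33, 839] [0.0056 0.0355]
blue [346.  171.8] [331, 156, 31, 32, 783] [ 0.0063 -0.0004]
blue [343.3 219.7] [328, 205, 31, 31, 740] [ 0.0044 -0.0351]
red [382.  382.4] [375, 376, 15, 16, 123]
red [384.5 394.4] [377, 387, 16, 18, 147]
red [387.1 409.7] [380, 399, 18, 28, 234]
```

View pics/w4.png

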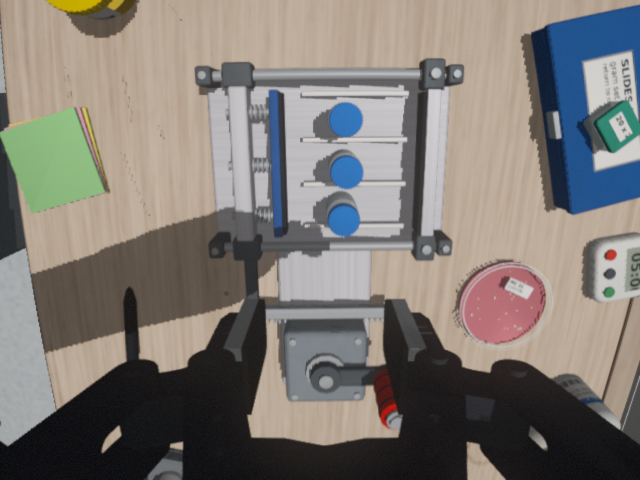

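All three bays now hold blue caps, at (345,119), (346,172) and (343,220). The sleeve's washer is near (392,422) and unmoved.

In the tool's units: -0.0337 m is -0.0562, 0.013 m is 0.0217.

```bash
python3 shift.py '{"moves": [[0.42,-0.0562,0.0217,0,0],[0.42,-0.0562,0.0217,0,0],[0.42,-0.0562,0.0217,0,0],[0.42,-0.0562,0.0217,0,0],[0.42,0,0,0.05,0],[0.42,0,0,0.05,0],[0.42,0,0,0,0],[0.42,0,0,0,0],[0.42,0,0,0,0],[0.42,0,0,0,0]]}'
```

```text
t: 13.8
position: [0.6283, -0.1084, 0.1675]
orientation: [[-0.045, 0.999, 0.003], [0.999, 0.045, -0.0], [-0.0, 0.003, -1.0]]
force: [0.2, -0.4, 0.5]
finger_gap: 0.422
gripper_force: 0.0
```

In the tool's units: 0.025 m is 0.0417, -0.0022 m is -0.0037.

```bash
python3 shift.py '{"moves": [[0.42,-0.0037,0.0017,0,0],[0.42,0,0,0.0417,0],[0.42,0,0,0.0417,0],[0.42,0,0,0.0333,0],[0.42,0,0,0.015,0],[0.42,0,0,0,0],[0.42,0,0,0,0],[0.42,0,0,0,0]]}';python3 shift.py '{"moves": [[0.1,0,0,0,0],[0.1,0,0,0,0],[0.1,0,0,0,0],[0.1,0,0,0,0],[0.1,0,0,0,0],[0.1,0,0,0,0]]}' 40
```

```text
t: 14.47
position: [0.6296, -0.1114, 0.0885]
orientation: [[-0.044, 0.999, 0.003], [0.999, 0.044, -0.0], [-0.0, 0.003, -1.0]]
force: [0.4, 0.9, 0.6]
finger_gap: 0.417
gripper_force: 0.0
t: 14.97
position: [0.63, -0.1114, 0.0886]
orientation: [[-0.044, 0.999, 0.004], [0.999, 0.044, -0.0], [-0.001, 0.004, -1.0]]
force: [0.2, 0.1, 6.4]
finger_gap: 0.269
gripper_force: 39.4
```

```bash
python3 shift.py '{"moves": [[0.1,-0.0285,-0.005,0,0],[0.1,-0.025,-0.0145,0,0],[0.1,-0.0187,-0.0222,0,0],[0.1,-0.0098,-0.0272,0,0],[0.1,0,-0.029,0,0],[0.1,0.0098,-0.0272,0,0],[0.1,0.0187,-0.0222,0,0],[0.1,0.025,-0.0145,0,0],[0.1,0.0285,-0.005,0,0],[0.1,0,0,0,0]]}'; cat > cr.py <<'E'
from fit import *
s=arm.get_state();q=s['position'][:2];hub=t+R@[-.01,-.17]
d=q-hub;ph=np.arctan2(d[1],d[0]);F=s['force'][:2]
tang=np.array([np.sin(ph),-np.cos(ph)])
O=s['orientation'];ps=np.degrees(np.arctan2(d@O[:2,0],d@O[:2,1]))
print('r',np.hypot(*d).round(4),'psi',ps.round(1),'crank',(np.radians(60)+th-ph).round(3),'+2pi',(np.radians(60)+th-ph+2*np.pi).round(3),'Ftang',(F@tang).round(2),'Frad',(F@d/np.hypot(*d)).round(2),'tool xy',(d@O[:2,:2]).round(4))
E
python3 cr.py
```

```text
t: 15.8
position: [0.53, -0.1147, 0.0885]
orientation: [[-0.046, 0.999, 0.005], [0.999, 0.046, -0.001], [-0.001, 0.005, -1.0]]
force: [0.7, 3.4, 9.2]
finger_gap: 0.267
gripper_force: 40.7
r 0.0496 psi 179.3 crank 4.203 +2pi 10.486 Ftang 3.38 Frad -0.78 tool xy [ 0.0006 -0.0496]
```

In the tool's units: 0.0174 m is 0.029, -0.0171 m is -0.0285.

```bash
python3 shift.py '{"moves": [[0.1,0.0285,0.005,0,0],[0.1,0.025,0.0145,0,0],[0.1,0.0187,0.0222,0,0],[0.1,0.0098,0.0272,0,0],[0.1,0,0.029,0,0],[0.1,-0.0098,0.0272,0,0],[0.1,-0.0187,0.0222,0,0],[0.1,-0.025,0.0145,0,0],[0.1,-0.0285,0.005,0,0],[0.1,0,0,0,0]]}'; python3 cr.py
python3 - <<'E'
from h import *
im=eyes.grab_frame('scene');cv2.imwrite('pics/s2.png',cv2.resize(im[220:360,190:380,::-1],(760,560),interpolation=cv2.INTER_CUBIC))
E
```

```text
t: 16.63
position: [0.63, -0.1127, 0.0885]
orientation: [[-0.041, 0.999, 0.003], [0.999, 0.041, 0.001], [0.001, 0.003, -1.0]]
force: [0.8, -0.7, 10.2]
finger_gap: 0.269
gripper_force: 40.9
r 0.0505 psi -2.1 crank 1.09 +2pi 7.374 Ftang 0.75 Frad 0.78 tool xy [-0.0018  0.0505]
```

View pics/s2.png

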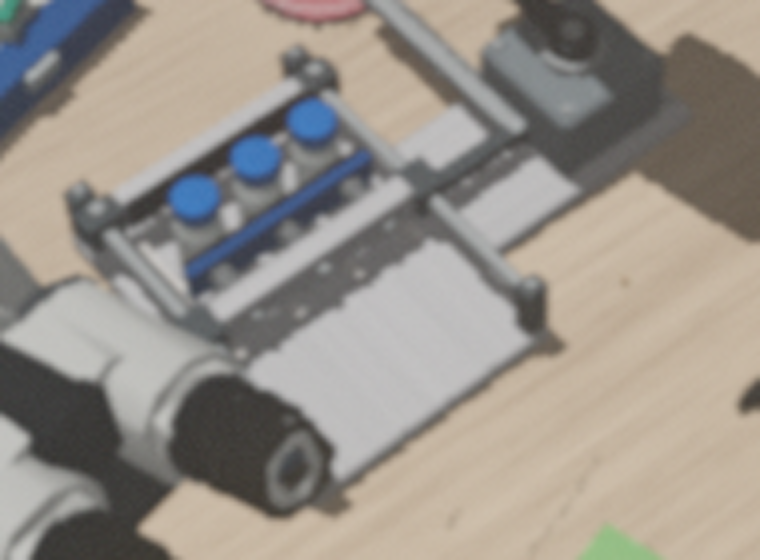

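The three vials stand upright with the jaw against them. They have not reached the stop yet.

In the tool's units: -0.0171 m is -0.0285, -0.015 m is -0.025.

```bash
python3 shift.py '{"moves": [[0.1,-0.0285,-0.005,0,0],[0.1,-0.025,-0.0145,0,0],[0.1,-0.0187,-0.0222,0,0]]}' >/dev/null; python3 cr.py; python3 shift.py '{"moves": [[0.1,-0.0062,-0.0132,0,0]]}'>/dev/null; python3 cr.py;python3 shift.py '{"moves": [[0.1,-0.0038,-0.014,0,0]]}'>/dev/null; python3 cr.py;python3 shift.py '{"moves": [[0.1,-0.0013,-0.0145,0,0]]}'>/dev/null; python3 cr.py;python3 shift.py '{"moves": [[0.1,0.0013,-0.0145,0,0]]}'>/dev/null; python3 cr.py;python3 shift.py '{"moves": [[0.1,0,0,0,0],[0.1,0,0,0,0]]}'>/dev/null; python3 cr.py
```

```text
r 0.0508 psi -55.2 crank 2.014 +2pi 8.297 Ftang -7.97 Frad -0.89 tool xy [-0.0417  0.029 ]
r 0.0508 psi -68.0 crank 2.239 +2pi 8.522 Ftang -7.5 Frad -1.06 tool xy [-0.0471  0.0191]
r 0.0507 psi -76.5 crank 2.387 +2pi 8.67 Ftang -7.37 Frad 0.08 tool xy [-0.0493  0.0118]
r 0.0507 psi -86.1 crank 2.554 +2pi 8.837 Ftang -7.28 Frad -0.12 tool xy [-0.0505  0.0035]
r 0.0506 psi -95.8 crank 2.724 +2pi 9.007 Ftang -7.7 Frad 0.77 tool xy [-0.0503 -0.0051]
r 0.0506 psi -98.3 crank 2.768 +2pi 9.051 Ftang -2.55 Frad -1.4 tool xy [-0.05   -0.0073]
```

In the tool's units: -0.0084 m is -0.014, 0.0023 m is 0.0038.

```bash
python3 shift.py '{"moves": [[0.1,0.0038,-0.014,0,0]]}'>/dev/null; python3 cr.py; python3 shift.py '{"moves": [[0.1,0.0062,-0.0132,0,0]]}'>/dev/null; python3 cr.py;python3 shift.py '{"moves": [[0.1,0.0083,-0.0118,0,0]]}'>/dev/null; python3 cr.py;python3 shift.py '{"moves": [[0.1,0.0103,-0.0103,0,0]]}'>/dev/null; python3 cr.py;python3 shift.py '{"moves": [[0.1,0,0,0,0]]}'>/dev/null; python3 cr.py
```

```text
r 0.0505 psi -104.8 crank 2.881 +2pi 9.164 Ftang -8.33 Frad -0.13 tool xy [-0.0488 -0.0129]
r 0.0504 psi -115.1 crank 3.062 +2pi 9.345 Ftang -8.05 Frad -0.53 tool xy [-0.0456 -0.0214]
r 0.0502 psi -125.0 crank 3.235 +2pi 9.518 Ftang -8.23 Frad -0.65 tool xy [-0.0412 -0.0288]
r 0.0501 psi -134.7 crank 3.404 +2pi 9.687 Ftang -9.25 Frad -1.43 tool xy [-0.0356 -0.0352]
r 0.0501 psi -137.1 crank 3.445 +2pi 9.728 Ftang -4.06 Frad -1.76 tool xy [-0.0341 -0.0367]
```

The rows are not in the units I measure in: shifts go in shares of 60 cm and turns go in shares of 180 degrees. I convert before sending: 0.0071 m is 0.0118, -0.005 m is -0.0083.

```bash
python3 shift.py '{"moves": [[0.1,0.0118,-0.0083,0,0]]}'>/dev/null; python3 cr.py; python3 shift.py '{"moves": [[0.1,0.0132,-0.0062,0,0]]}'>/dev/null; python3 cr.py;python3 shift.py '{"moves": [[0.1,0,0,0,0],[0.1,0,0,0,0],[0.1,0,0,0,0]]}'>/dev/null; python3 cr.py
python3 - <<'E'
from h import *
im=eyes.grab_frame('scene');cv2.imwrite('pics/s3.png',cv2.resize(im[235:295,215:305,::-1],(780,520),interpolation=cv2.INTER_CUBIC))
E
```

```text
r 0.05 psi -143.2 crank 3.555 +2pi 9.838 Ftang -10.13 Frad -0.38 tool xy [-0.0299 -0.0401]
r 0.0498 psi -153.2 crank 3.73 +2pi 10.013 Ftang -10.81 Frad -0.33 tool xy [-0.0225 -0.0445]
r 0.0498 psi -155.9 crank 3.774 +2pi 10.057 Ftang -4.92 Frad -0.51 tool xy [-0.0204 -0.0455]
```

View pics/s3.png

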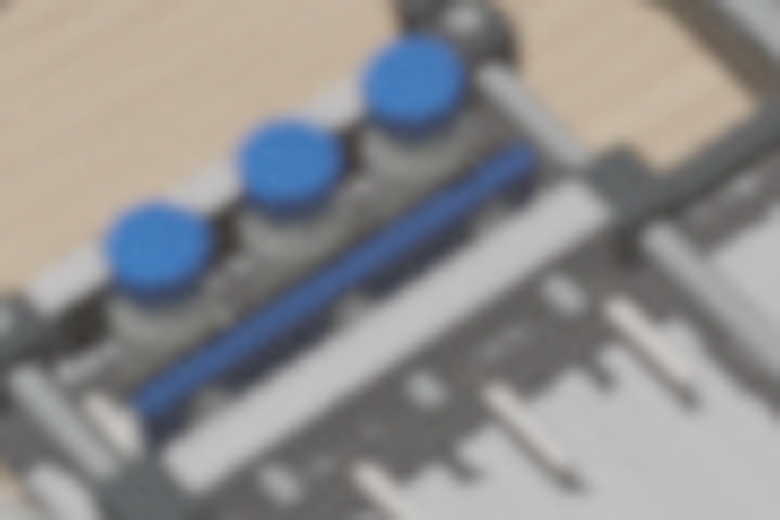

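Drag on the sleeve has risen at about 4.7 N/rad from its 7.6 N baseline, so contact was near 9.4 rad and the nip is now about 16 N. The picture shows the vials upright against the stop. I'll wind a touch further, then let go.

```bash
python3 shift.py '{"moves": [[0.1,0.0093,-0.0037,0,0]]}'>/dev/null; python3 cr.py;python3 shift.py '{"moves": [[0.1,0,0,0,0],[0.1,0,0,0,0],[0.1,0,0,0,0],[0.1,0,0,0,0],[0.1,0,0,0,0]]}'; python3 cr.py; python3 shift.py '{"moves": [[0.4,0,0,0,0],[0.4,0,0,0,0],[0.4,0,0,0,0],[0.4,0,0,0,0],[0.4,0,0,0,0],[0.4,0,0,0,0]]}';python3 cr.py; python3 shift.py '{"moves": [[0.4,0,0,-0.0167,0],[0.4,0,0,-0.0333,0],[0.4,0,0,-0.05,0],[0.4,0,0,-0.05,0],[0.4,0,0,-0.05,0],[0.4,-0.05,0,-0.05,0],[0.4,-0.05,0,0,0],[0.4,-0.05,0,0,0],[0.4,0,0,0,0],[0.4,0,0,0,0]]}'
python3 - <<'E'
from fit import *
for n in('wrist','top'):
    p=eyes.camera_params(n);im=eyes.grab_frame(n);cv2.imwrite(f'pics/e_{n}.png',im[:,:,::-1])
    for c,st in blobs(masks(im)['blue'],30):print(n,c,st[2:],toc(plane(p,*c,.074)[:2]))
    for c,st in blobs(masks(im)['red'],10):print(n,'red',c,st[2:],toc(plane(p,*c,.115)[:2]))
a,b=cv2.imread('pics/e_top.png'),cv2.imread('pics/top0.png')
cv2.imwrite('pics/e.png',cv2.resize(a[185:330,235:475],(800,483),interpolation=cv2.INTER_CUBIC))
E
```

```text
r 0.0498 psi -159.7 crank 3.843 +2pi 10.126 Ftang -11.54 Frad -1.88 tool xy [-0.0173 -0.0468]
t: 18.82
position: [0.533, -0.1308, 0.0885]
orientation: [[-0.042, 0.999, 0.007], [0.999, 0.042, -0.004], [-0.004, 0.007, -1.0]]
force: [3.1, -6.7, 7.4]
finger_gap: 0.267
gripper_force: 40.5
r 0.0498 psi -161.5 crank 3.872 +2pi 10.155 Ftang -7.33 Frad -0.51 tool xy [-0.0158 -0.0472]
t: 19.32
position: [0.5292, -0.1269, 0.0865]
orientation: [[-0.044, 0.999, -0.001], [0.999, 0.044, 0.0], [0.0, -0.001, -1.0]]
force: [-0.1, 0.3, 0.5]
finger_gap: 0.399
gripper_force: 0.0
r 0.0522 psi -167.1 crank 3.968 +2pi 10.251 Ftang 0.29 Frad 0.03 tool xy [-0.0117 -0.0509]
t: 20.15
position: [0.5328, -0.2188, 0.2367]
orientation: [[-0.04, 0.999, 0.0], [0.999, 0.04, -0.001], [-0.001, -0.0, -1.0]]
force: [0.0, -0.0, -0.7]
finger_gap: 0.401
gripper_force: 0.0
wrist red [330.9  85.9] [41, 43, 608] [-0.0569 -0.1835]
top [381.4 118.5] [10, 10, 85] [ 0.2566 -0.245 ]
top [299.5 208.4] [8, 8, 54] [ 0.0505 -0.0372]
top [269.  210.4] [9, 8, 56] [0.0506 0.034 ]
top [284.6 209.4] [9, 8, 55] [ 0.0505 -0.0024]
top red [423.3 115.7] [10, 10, 77] [ 0.2402 -0.3367]
```

View pics/e.png

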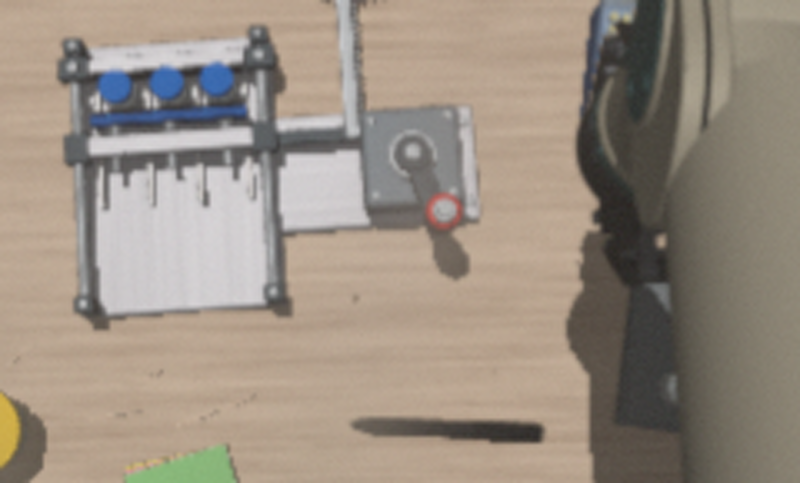

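```bash
python3 - <<'E'
from fit import *
p=eyes.camera_params('top')
for a in((443,210),(410,67)):
    d=toc(plane(p,235+a[0]/3.3333,185+a[1]/3.3333,.127)[:2])-[-.01,-.17];print(d,np.hypot(*d),np.radians(60)-np.arctan2(d[1],d[0]))
p=eyes.camera_params('wrist');im=cv2.imread('pics/e_wrist.png')
cv2.imwrite('pics/ew.png',im[0:240,200:460])
E
```

```text
[-0.0488 -0.0147] 0.05096596903817291 3.896205803193883
[ 0.0478 -0.0002] 0.047800418408210615 1.0513816271986718
```

View pics/ew.png

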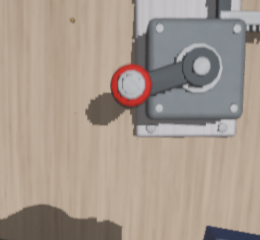

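The crank stayed at about 10.16 rad, roughly an 18 N nip. The vials are upright in line against the stop and the gripper is clear.

```bash
python3 -c "
from cell import arm, eyes, order
print(order.finish_job())"
```

```text
the job is handed in; nothing more can be done
None
```

I handed in the job: the white-capped vial is in the stock tray, and all three blue-capped vials are nipped against the rear stop at an estimated 18 N, with the crank let go and the bystanders untouched. No verdict was returned.

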